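Draw the bottom slide mailer from the stack dispenser

TASK

Draw the bottom slide mailer, the one whose end sticks out of the slot, straight out of the metal stack dispenser, so that the two above it simply settle down one place and stay stacked in the dispenser. Then lay that mailer flat, label side up, on the floor of the steel tray; set it down, do not drop it.

Things in the scene. Friction and masses are not known exactly. Their poses are not given: they have to be found in the camera images.
- mailer_bottom: The mailer to draw, lowest in the dispenser: flat white plastic case 90 (x) x 32 (y) x 12 (z) mm, 40 g, label and thumb ribs on top. Origin: centre of its underside; x along its length, z up. Its -x end overhangs 31 to 38 mm out of the front slot, 15 mm above the bench, free on both sides. Draw it along its -x; it is clear of the dispenser after 60 mm. A like one loose on the bench is not wanted.
- mailer_middle: Same kind of mailer, second in the stack, centred in the dispenser's chute and parallel to it; same origin and axes. Underside 27 mm above the bench, 15 mm once the lowest is gone. Dispenser: open-topped aluminium chute fixed to the bench, inside 92 x 36 mm, walls 3 mm, tops 57 mm above the bench, floor 15 mm above it. Outer face of its front plate: 49 mm from this origin along -x.
- mailer_top: Same kind of mailer, uppermost in the stack, inside the dispenser, same origin and axes. Underside 39 mm above the bench at the start, 27 mm at the end. The dispenser's front slot is 16 mm high above its floor; the front plate above it holds back this mailer and the middle one. A 4 mm high foot flange, 92 mm wide, lies beside the rear of the dispenser only.
- tray: Pressed stainless steel tray lying on the bench, 139 (x) x 209 (y) mm over its rim and 34 mm high, 0.28 kg, loose. Origin at the centre of its underside, long side along its y; the flat inner floor is 105 (x) x 175 (y) mm and lies 2 mm above the origin.
Not all that is in view belongs to the job. Leave any green or orange look-alike of the mailer_bottom alone.

How it is judged (in metres and radians):
On the way:
1. the bottom mailer is out of the dispenser and the two above have settled down one place (distance of mailer_bottom from where it was at the start of the episode above 0.05 m and distance of each of mailer_middle, mailer_top from where it was at the start of the episode below 0.025 m and height (world z) of mailer_middle between 0.01 and 0.019 m and height (world z) of mailer_top between 0.022 and 0.031 m and angle between each of mailer_middle, mailer_top's own z axis and vertical below 0.15 rad), for 0.2 s.
At the end, for the whole second after the job is handed in: The drawn mailer lies at rest in the tray, label up, flat within 8 degrees, its underside within 6 mm of the tray floor; the tray is level; the other two lie flat in the dispenser, one place (12 mm) lower within 4 mm, and neither has moved more than 25 mm in all (x of mailer_bottom in the frame of tray between -0.045 and 0.045 m and y of mailer_bottom in the frame of tray between -0.08 and 0.08 m and z of mailer_bottom in the frame of tray between -0.002 and 0.008 m and angle between each of mailer_bottom, mailer_middle, mailer_top's own z axis and vertical below 0.15 rad and linear speed of mailer_bottom below 0.02 m/s and distance of each of mailer_middle, mailer_top from where it was at the start of the episode below 0.025 m and height (world z) of mailer_middle between 0.01 and 0.019 m and height (world z) of mailer_top between 0.022 and 0.031 m and angle between tray's own z axis and vertical below 0.1 rad); the robot touches nothing.
It fails at once if one of the two upper mailers is pulled or knocked out of the dispenser (moved over 35 mm) (distance of any of mailer_middle, mailer_top from where it was at the start of the episode above 0.035 m).
It fails at once if the drawn mailer is let go in the air (underside over 45 mm above the bench, not held) (distance of mailer_bottom from where it was at the start of the episode above 0.1 m and height (world z) of mailer_bottom above 0.045 m and contact force between the fingers and mailer_bottom below 0.05 N).
It also fails if it takes over 38 s, if anything falls off the work surface, if the arm or the gripper's body presses on something with over 40 N, if the wrist force passes 120 N, or if a joint passes its speed limit or range.

ROBOT

A 6-joint arm with a two-finger parallel gripper is mounted at the origin on a cart in front of the work surface, level with it; the furniture and walls round the work are solid. World frame = base frame: x ahead of the robot, y to its left, z up, the work surface at z = 0. Lengths are in mm, angles in rad, forces in N, time in s.
With the tool pointing down it reaches from about 350 to 975 mm from the base axis. Payload 7.1 kg.
Tool frame: the origin (TCP) lies midway between the tips of the shut fingers; the grasp point (between the pads) lies 19 mm behind it; y points along the fingers, x is the direction in which the jaws open and shut, and the axes are right-handed (so a half turn about y gives the same grasp; the last joint's range is limited). The gripper opens to 88 mm and grips with 3 to 60 N. Pads are 20 mm wide; open, the fingers measure 115 mm over their backs; the gripper's body (75 mm by 178 mm) begins 61 mm behind the grasp point.
Start: joints at [-1.232, 0.423, 1.63, -0, 1.089, -0.019], TCP at [218.901, -585.395, 222.675] pointing down, gripper open.
Joint ranges: [-3, 3], [-0.9, 2.11], [0.09, 2.58], [-1.31, 4.45], [0.11, 2.69], [-2.54, 2.54]. Speed limits (rad/s): [2.39, 2.39, 3.01, 3.14, 3.14, 3.14].

INTERFACE

Orientations are given as a unit quaternion [w, x, y, z].
In Python, from plant import ctrl, capture gives the robot as it stands. The module is installed in compiled form; this text tells all that it offers.
- The arm moves only by the tool apply_moves, never from a script. Its argument "plan" is a list of rows, each a list of 5 numbers: the shift along the tool's x, y, z in cm, then the turn about the tool's y in degrees, then the closure, from 0 (fully open) to 1 (shut). In form: [[tx, ty, tz, yaw, grip], ...]. A call has 1 to 10 rows; each row is the pose to reach, as a shift and turn from the pose measured when the call began, along the tool's axes at that moment; what a row does not reach only later rows make up. A row lasts 1/8 s, in which the tool goes at most 62.5 mm and 10.7 degrees, less where a joint would pass 70% of its speed; a pose out of reach is approached as far as the arm can. A call with a gripper value outside its range is refused whole. The fingers move at their own pace and stop on an object; "squeeze" is the grip in N (left out, the last holds). Time passes only in rows, so rows that repeat a pose let the fingers close. It gives the time, the measured TCP pose, the force and the opening at its end, in the units of the state.
- ctrl.get_obs(): the state, without advancing time (a new reading comes with each control period).
- capture(name): name is "side" or "top" or "wrist"; returns a dict with "pixels" (420x560x3 uint8, blue, green, red), "fovy" (degrees; the focal length in pixels is half the picture's height over the tangent of half this angle, whatever the lens; pixels are square), "cx", "cy" (the principal point, pixels), "rvec" (rotation vector, rad) and "tvec" (3), from world to camera coordinates, as OpenCV has them. Camera axes: x right, y down, z forward; pixel columns grow to the right and rows downward; lengths in mm; the calibration is good to about 2 mm. The wrist camera is an equidistant fisheye: a pixel r from the principal point sees the ray r / f radians off the axis. A picture is of the moment at which its call begins. There is no depth.
- ctrl.close_job(): hands the job in, once; it reports no verdict.
The state is a dict: "t": time; "qpos": joint angles; "joint_vel": joint speeds; "effort": joint torques, N m; "tool_pos": TCP position; "ee_rot": TCP orientation; "force": force on the tool from outside, world axes, zero at the start; "ft_torque": the same for the moment, N m; "opening": finger opening in mm.
Only numpy, scipy, OpenCV 4.12 (cv2) and the standard library are available. Lean on these libraries where they do the work, as an engineer would, in place of code of your own. Each camera call takes 0.05 s, during which the arm holds its last target.

## Working session

There is one attempt and no reset: what is moved stays moved. The work goes in short steps, Python scripts to look and compute and a tool call to move; the robot and the scene stay as the last step left them, time stands still between calls to the robot, and variables do not carry over. Pictures are saved under pics/ and viewed, and the job is handed in when it is done.

Besides the shell and the picture viewer there is one more tool, called after "Call:" as name([rows], argument=value, ...), one row to a line, values as JSON. apply_moves: Moves the arm, as the interface text tells. Its arguments: {"type":"object","properties":{"plan":{"type":"array"},"squeeze":{"type":"number"}},"required":["plan"]}

```bash
mkdir -p pics; cat > h.py <<'E'
import numpy as np, cv2
from plant import ctrl, capture
import pickle
def shot(n,tag):
    d=capture(n); cv2.imwrite(f'pics/{tag}.png',d['pixels']); pickle.dump(d,open(f'{tag}.pkl','wb')); return d
def load(tag): return pickle.load(open(f'{tag}.pkl','rb'))
def ray(d,u,v):
    f=210/np.tan(np.radians(d['fovy'])/2)
    return np.array([(u-d['cx'])/f,(v-d['cy'])/f,1.])
def world(d,u,v,z):
    R=cv2.Rodrigues(np.array(d['rvec'],float))[0]; t=np.array(d['tvec'],float).ravel()
    c=-R.T@t; r=R.T@ray(d,u,v); return c+r*(z-c[2])/r[2]
def proj(d,P):
    R=cv2.Rodrigues(np.array(d['rvec'],float))[0]; t=np.array(d['tvec'],float).ravel()
    f=210/np.tan(np.radians(d['fovy'])/2)
    p=R@np.array(P,float)+t; return p[:2]/p[2]*f+[d['cx'],d['cy']]
E
python3 - <<'E'
from h import *
for n in ('side','top','wrist'):
    d=shot(n,n+'0'); R=cv2.Rodrigues(np.array(d['rvec'],float))[0]; print(n,d['fovy'],-R.T@np.array(d['tvec']).ravel())
print(ctrl.get_obs())
E
```

```text
side 53.42919235892813 [245.74895536 402.67335517 628.17255153]
top 56.57634124520659 [ 310.80414363 -199.54662599  922.5558176 ]
wrist 65.70646984690485 [ 288.88127743 -560.20774001  383.61093128]
{'t': 0.15, 'qpos': array([-1.23201949e+00,  4.23682379e-01,  1.63046078e+00, -2.92339881e-05,
        1.08862166e+00, -1.90062199e-02]), 'joint_vel': array([ 5.03608015e-04, -1.18505258e-03, -1.93879066e-03, -8.55393413e-04,
       -3.08603121e-06,  2.86928962e-04]), 'effort': array([ 1.15890753e-04, -5.44986141e+01, -2.73919737e+01,  6.44447026e-02,
        2.04437622e-02, -6.75325805e-05]), 'tool_pos': array([ 218.74948074, -585.02701004,  222.09070202]), 'ee_rot': array([ 0.58122808, -0.58075762,  0.40338863, -0.40270599]), 'force': array([-0.05242976, -0.5106389 , -0.44266979]), 'ft_torque': array([ 0.01139638, -0.00094867, -0.0058122 ]), 'opening': 87.91948673763545}
```

View pics/side0.png

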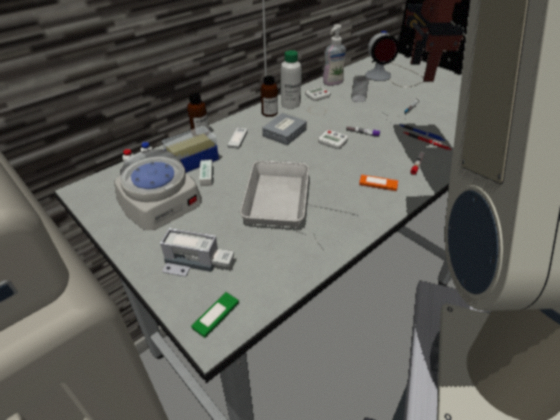

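View pics/top0.png

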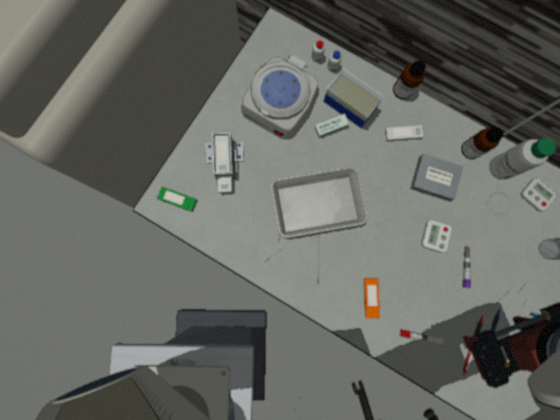

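View pics/wrist0.png

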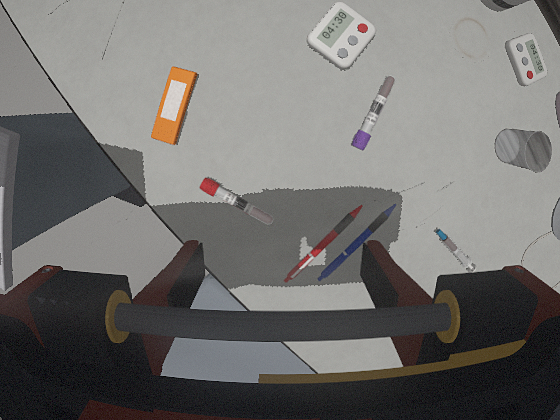

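The dispenser is at top (222,155), with its protruding end at (225,185), also seen at side (190,248)/(223,258). The white candidates are the protruding end at (225,185) and the loose items at (332,125) and (405,132). Only the first comes out of the slot. I'll enlarge it to confirm.

```bash
python3 - <<'E'
from h import *
d=load('top0')
a=cv2.resize(d['pixels'][120:205,190:260],None,fx=7,fy=7,interpolation=cv2.INTER_CUBIC)
cv2.imwrite('pics/topc.png',a)
d2=load('side0')
b=cv2.resize(d2['pixels'][220:285,150:250],None,fx=8,fy=8,interpolation=cv2.INTER_CUBIC)
cv2.imwrite('pics/sidec.png',b)
c=cv2.resize(d['pixels'][160:245,260:380],None,fx=6,fy=6,interpolation=cv2.INTER_CUBIC)
cv2.imwrite('pics/trayc.png',c)
E
```

```text
(no output)
```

View pics/topc.png

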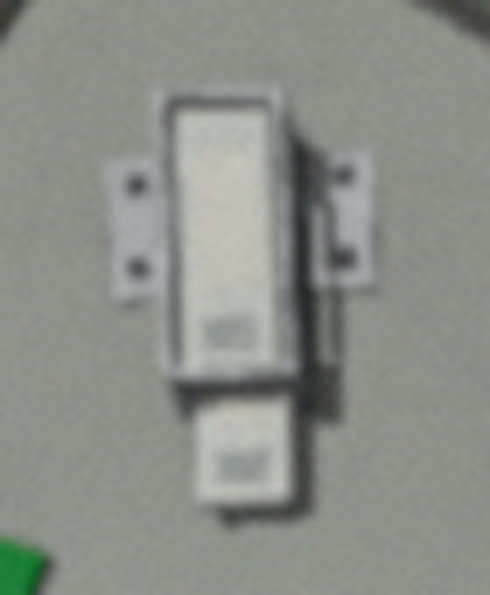

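View pics/sidec.png

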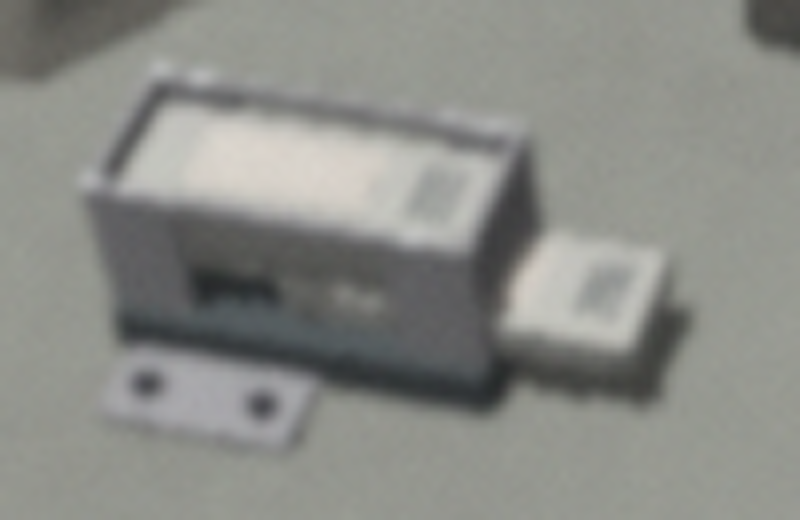

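View pics/trayc.png

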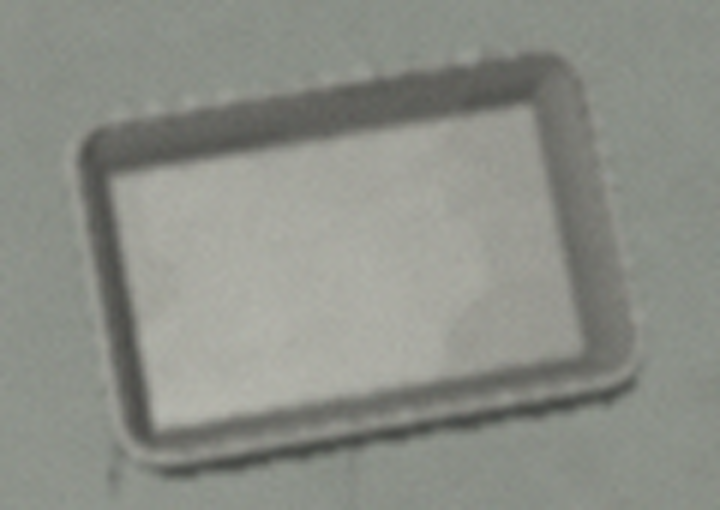

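The crop confirms it. The end sticks out of the slot at top crop (197..292, 395..502), white with ribs, so this is the one to draw. Next I'll compute positions.

```bash
python3 - <<'E'
from h import *
d=load('top0'); s=load('side0')
T=lambda x,y:(x/7+190-.43,y/7+120-.43)
S=lambda x,y:(x/8+150-.44,y/8+220-.44)
Q=lambda x,y:(x/6+260-.42,y/6+160-.42)
def p(l,c,uv,z): print(l,np.round(world(c,*uv,z)[:2],1))
for n,xy in dict(outL=(197,502),outR=(291,502),inL=(200,400),inR=(292,395)).items(): p('T '+n,d,T(*xy),27)
for n,xy in dict(outNear=(632,350),outFar=(668,252),inNear=(503,335),inFar=(545,240)).items(): p('S '+n,s,S(*xy),27)
for n,xy in dict(bl=(157,90),br=(285,90),fl=(168,382),fr=(300,380)).items(): p('T disp '+n,d,T(*xy),57)
for n,xy in dict(bFar=(158,70),bNear=(90,185),fNear=(480,250),fFar=(528,130)).items(): p('S disp '+n,s,S(*xy),57)
for n,xy in dict(a=(108,172),b=(530,103),c=(585,355),e=(155,432)).items(): p('tray floor '+n,d,Q(*xy),2)
for n,xy in dict(a=(80,130),b=(575,55),c=(635,385),e=(125,465)).items(): p('tray rim '+n,d,Q(*xy),34)
for n,uv in dict(a=(252,165),b=(309,168),c=(300,226),e=(245,219)).items(): p('S tray rim '+n,s,uv,34)
for z in ((215,292),(237,297),(200,333),(193,322)): p('green S',s,z,12)
for z in ((162,187),(196,197),(193,211),(157,202)): p('green T',d,z,12)
for z in ((250,85),(315,85),(290,135),(245,110)): p('scale T',d,z,40)
E
```

```text
T outL [502.6 -68.9]
T outR [ 503.3 -100.3]
T inL [537.7 -68.4]
T inR [540.1 -99.2]
S outNear [499.6 -66.9]
S outFar [503.4 -98.7]
S inNear [530.8 -62.1]
S inFar [533.8 -93.5]
T disp bl [635.2 -54.1]
T disp br [636.3 -96.4]
T disp fl [535.9 -62.2]
T disp fr [ 537.5 -105. ]
S disp bFar [633.6 -92.9]
S disp bNear [629.9 -53.1]
S disp fNear [532.6 -61.3]
S disp fFar [ 538.  -100.7]
tray floor a [ 518.6 -209.1]
tray floor b [ 551.  -379.8]
tray floor c [ 448.1 -400.7]
tray floor e [ 413.9 -229.6]
tray rim a [ 527.9 -197.5]
tray rim b [ 562.5 -391.5]
tray rim c [ 432.  -412.8]
tray rim e [ 397.4 -217.3]
S tray rim a [ 564.4 -370.7]
S tray rim b [ 428.6 -399.4]
S tray rim c [ 395.5 -198.4]
S tray rim e [ 511.1 -184.8]
green S [502.8  -7.4]
green S [460.3  -8.9]
green S [492.  78.]
green S [512.8  62.1]
green T [513.4  65.6]
green T [490.9 -16.1]
green T [457.2 -10.8]
green T [476.9  74.9]
scale T [ 764.  -137.3]
scale T [ 768.3 -294.8]
scale T [ 639.8 -235.7]
scale T [ 699.7 -127.3]
```

```bash
cat >> h.py <<'E'
from scipy.spatial.transform import Rotation as Ro
def pose():
    o=ctrl.get_obs(); q=o['ee_rot']; return np.array(o['tool_pos']),Ro.from_quat([q[1],q[2],q[3],q[0]]).as_matrix(),o
def delta(target,jawang):
    p,R,o=pose(); sh=R.T@(np.array(target)-p)/10
    cur=np.degrees(np.arctan2(R[1,0],R[0,0]))
    # turn about tool y (down): test sign numerically
    res=[]
    for a in (jawang,jawang+180):
        best=min(np.arange(-200,200,.1),key=lambda t:np.linalg.norm((R@Ro.from_euler('y',t,degrees=True).as_matrix())[:2,0]-[np.cos(np.radians(a)),np.sin(np.radians(a))]))
        res.append(round(best,1))
    print('shift cm',np.round(sh,2),'turn',res,'jaw now',round(cur,1),'ydir',R[:,1].round(3),'q',np.round(o['qpos'],3),'t',o['t'],'F',np.round(o['force'],1),'open',round(o['opening'],1),'p',p.round(1))
E
python3 -c "
from h import *
delta([519,-83.5,120],94.6)"
```

```text
shift cm [-36.45  10.25  45.69] turn [np.float64(-164.1), np.float64(15.9)] jaw now -69.5 ydir [-0.     0.001 -1.   ] q [-1.232  0.424  1.63  -0.     1.089 -0.019] t 0.15 F [-0.1 -0.5 -0.4] open 87.9 p [ 218.7 -585.   222.1]
```

Call:
apply_moves([
  [-3,0.5,3.8,3,0.35],
  [-7.3,1,9.2,6,0.35],
  [-11.7,2,14.6,9,0.35],
  [-16,3,20,12,0.35],
  [-20.3,4,25.5,15.9,0.35],
  [-24.7,5.5,31,15.9,0.35],
  [-29,7.5,36.4,15.9,0.35],
  [-32.7,9,41,15.9,0.35],
  [-35.5,10,44.5,15.9,0.35],
  [-36.4,10.2,45.7,15.9,0.35],
], squeeze=40)

```text
t: 1.4
tool_pos: [520.0, -81.6, 119.8]
ee_rot: [0.52, -0.52, 0.48, -0.479]
force: [0.3, -0.7, -0.3]
opening: 57.1
```

```bash
python3 -c "
from h import *
delta([519,-83.5,60],94.6)
d=shot('wrist','wrist1'); print(d['cx'],d['cy'],d['fovy'])
cv2.imwrite('pics/wrist1c.png',cv2.resize(d['pixels'],(800,600),interpolation=cv2.INTER_CUBIC))
delta([519,-83.5,60],94.6)"
```

```text
shift cm [ 0.19  5.98 -0.11] turn [np.float64(180.1), np.float64(0.1)] jaw now -85.3 ydir [-0.001  0.001 -1.   ] q [-0.179  0.43   1.917  0.002  0.796  1.309] t 1.4 F [ 0.3 -0.7 -0.3] open 57.1 p [520.  -81.6 119.8]
282.22745265838836 209.3574318759516 65.70646984690485
shift cm [ 0.47  5.92 -0.34] turn [np.float64(-179.9), np.float64(0.1)] jaw now -85.3 ydir [ 0.     0.002 -1.   ] q [-0.174  0.432  1.914  0.003  0.795  1.312] t 1.45 F [ 1.5  2.8 -0.6] open 57.3 p [522.  -78.7 119.2]
```

View pics/wrist1c.png

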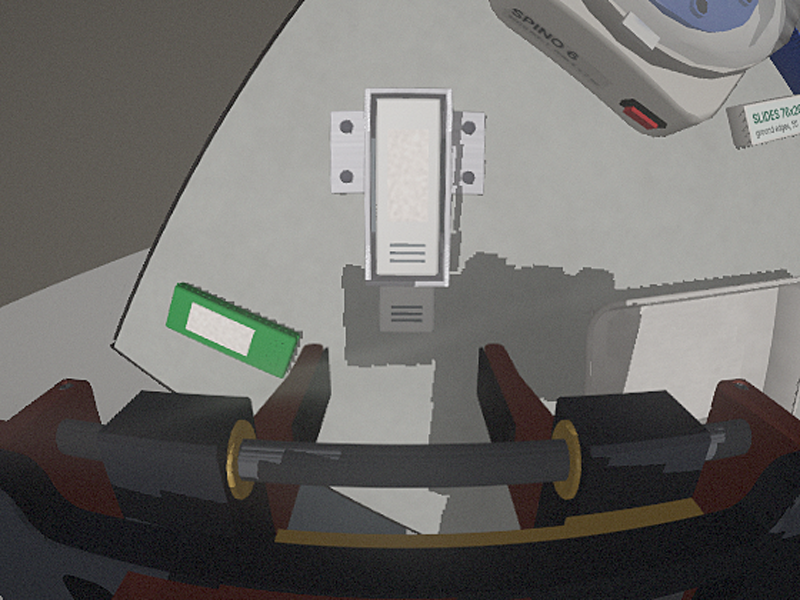

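The wrist view shows the overhanging end at (380..433, 287..333) in the enlarged picture, parallel to the chute. The dispenser top spans (365..452, 88..287). I'll turn these into positions with the fisheye model.

```bash
cat >> h.py <<'E'
def fworld(d,u,v,z):
    f=210/np.tan(np.radians(d['fovy'])/2); x=np.array([u-d['cx'],v-d['cy']]); r=np.linalg.norm(x); th=r/f
    k=np.append(np.sin(th)*x/r,np.cos(th))
    R=cv2.Rodrigues(np.array(d['rvec'],float))[0]; t=np.array(d['tvec'],float).ravel()
    c=-R.T@t; w=R.T@k; return c+w*(z-c[2])/w[2]
E
python3 - <<'E'
from h import *
d=load('wrist1')
cv2.imwrite('pics/w1z.png',cv2.resize(d['pixels'][50:250,220:350],None,fx=3,fy=3,interpolation=cv2.INTER_CUBIC)) 
g=lambda x,y,z:fworld(d,x*.7,y*.7,z).round(1)[:2]
for x,y in ((380,333),(433,333),(379,288),(433,288)): print('mailer',g(x,y,27))
for x,y in ((366,88),(451,88),(365,279),(452,287)): print('disp',g(x,y,57))
for x,y in ((178,284),(300,334),(282,377),(166,327)): print('green',g(x,y,12))
delta([519,-83.5,60],94.6)
E
```

```text
mailer [501.3 -70.8]
mailer [ 503.8 -101.6]
mailer [528.2 -68.4]
mailer [530.8 -98.9]
disp [633.7 -55.7]
disp [637.2 -96. ]
disp [540.1 -62.1]
disp [ 539.6 -105.7]
green [516.7  63.5]
green [490.6 -20.3]
green [459.2  -8.2]
green [485.9  75. ]
shift cm [ 0.47  5.92 -0.34] turn [np.float64(-179.9), np.float64(0.1)] jaw now -85.3 ydir [ 0.     0.002 -1.   ] q [-0.174  0.432  1.914  0.003  0.795  1.312] t 1.45 F [ 1.5  2.8 -0.6] open 57.3 p [522.  -78.7 119.2]
```

View pics/w1z.png

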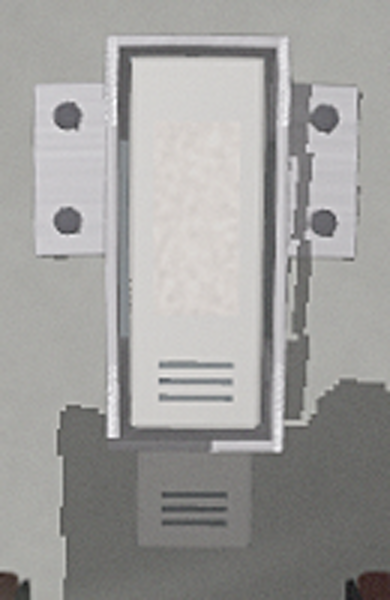

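Call:
apply_moves([
  [0.6,1.5,-0.4,0,0.35],
  [0.6,4,-0.4,0,0.35],
  [0.6,6.5,-0.4,0,0.35],
  [0.6,8.2,-0.4,0,0.35],
])

```text
t: 1.95
tool_pos: [517.0, -85.9, 35.5]
ee_rot: [0.52, -0.52, 0.48, -0.478]
force: [-0.0, 0.2, 0.3]
opening: 57.4
```

```bash
python3 -c "
from h import *
delta([518,-84.7,16],94.8)
d=shot('side','side2');shot('wrist','wrist2')
cv2.imwrite('pics/side2c.png',cv2.resize(d['pixels'][200:300,140:280],None,fx=5,fy=5,interpolation=cv2.INTER_CUBIC))
delta([518,-84.7,16],94.8)"
```

```text
shift cm [-0.11  1.95  0.11] turn [np.float64(179.9), np.float64(-0.1)] jaw now -85.3 ydir [-0.002  0.003 -1.   ] q [-0.189  0.575  1.947  0.004  0.622  1.298] t 1.95 F [-0.   0.2  0.3] open 57.4 p [517.  -85.9  35.5]
shift cm [-0.05  1.92  0.15] turn [np.float64(179.9), np.float64(-0.1)] jaw now -85.3 ydir [-0.004  0.003 -1.   ] q [-0.188  0.576  1.947  0.004  0.623  1.298] t 2.05 F [ 0.6  0.7 -0.4] open 56.7 p [516.6 -85.4  35.2]
```

View pics/side2c.png

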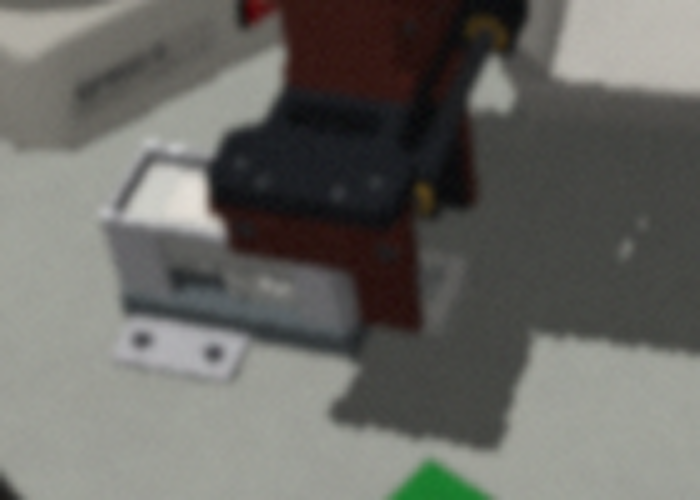

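View pics/wrist2.png

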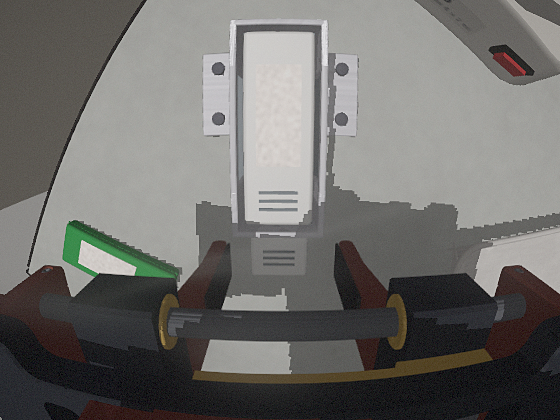

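```bash
python3 - <<'E'
from h import *
d=load('side2')
cv2.imwrite('pics/side2d.png',cv2.resize(d['pixels'][215:275,160:260],None,fx=8,fy=8,interpolation=cv2.INTER_CUBIC))
for y in (-85.5+28.5,-85.5+42):
  for x in (507,527):
    for z in (35.5,60,80,100): print(y,x,z,((proj(d,[x,y,z])-[160,215])*8+3.5).round())
E
```

```text
-57.0 507 35.5 [503. 389.]
-57.0 507 60 [493. 319.]
-57.0 507 80 [484. 259.]
-57.0 507 100 [475. 196.]
-57.0 527 35.5 [425. 370.]
-57.0 527 60 [413. 300.]
-57.0 527 80 [402. 240.]
-57.0 527 100 [392. 177.]
-43.5 507 35.5 [480. 432.]
-43.5 507 60 [469. 361.]
-43.5 507 80 [459. 301.]
-43.5 507 100 [450. 239.]
-43.5 527 35.5 [401. 412.]
-43.5 527 60 [388. 341.]
-43.5 527 80 [377. 281.]
-43.5 527 100 [366. 219.]
```

View pics/side2d.png

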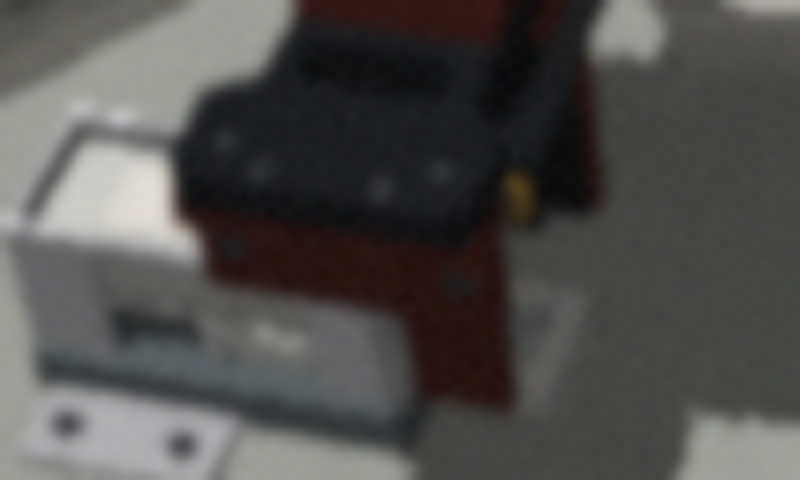

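```bash
python3 - <<'E'
from h import *
d=load('side2')
for y in (3.5,-20,-43.5):
  for x in (479,554):
    for z in (100,115,130): print(y,x,z,((proj(d,[x,y,z])-[160,215])*8+3.5).round())
w=load('wrist2'); R=cv2.Rodrigues(np.array(w['rvec'],float))[0]; t=np.array(w['tvec']).ravel(); print(-R.T@t, R[2])
E
```

```text
3.5 479 100 [481. 426.]
3.5 479 115 [474. 378.]
3.5 479 130 [466. 328.]
3.5 554 100 [155. 345.]
3.5 554 115 [143. 297.]
3.5 554 130 [130. 247.]
-20 479 100 [526. 344.]
-20 479 115 [519. 296.]
-20 479 130 [512. 246.]
-20 554 100 [206. 267.]
-20 554 115 [195. 219.]
-20 554 130 [183. 170.]
-43.5 479 100 [568. 267.]
-43.5 479 115 [563. 218.]
-43.5 479 130 [556. 169.]
-43.5 554 100 [255. 193.]
-43.5 554 115 [244. 145.]
-43.5 554 130 [234.  96.]
[591.34592637 -81.18730527 195.45830531] [-0.27439937 -0.01981721 -0.9614116 ]
```

Reprojection shows the wide part in the side view is the gripper body, more than 80 mm above the tips, so it clears the 57 mm walls. The pads straddle the protruding end. I'll lower the arm.

Call:
apply_moves([
  [-0.05,1,0.15,0,0.35],
  [-0.05,1.9,0.15,0,0.35],
  [-0.05,1.9,0.15,0,0.35],
])

```text
t: 2.42
tool_pos: [517.6, -84.7, 15.8]
ee_rot: [-0.52, 0.52, -0.481, 0.477]
force: [-0.1, -0.2, -0.7]
opening: 56.9
```

```bash
python3 -c "
from h import *
delta([518,-84.7,16],94.8)
d=shot('side','side3');w=shot('wrist','wrist3')
cv2.imwrite('pics/w3c.png',cv2.resize(w['pixels'][180:300,180:390],None,fx=3.5,fy=3.5,interpolation=cv2.INTER_CUBIC))"
```

```text
shift cm [ 0.   -0.02  0.04] turn [np.float64(179.9), np.float64(-0.1)] jaw now -85.3 ydir [-0.004  0.003 -1.   ] q [-0.186  0.613  1.946  0.004  0.587  1.299] t 2.425 F [-0.1 -0.2 -0.7] open 56.9 p [517.6 -84.7  15.8]
```

View pics/w3c.png

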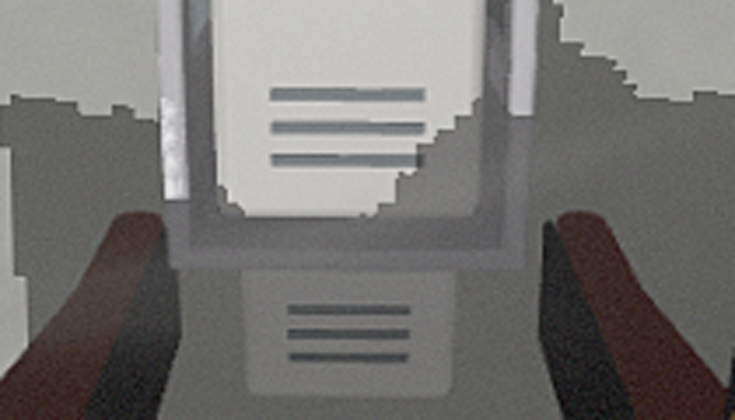

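Call:
apply_moves([
  [0,0,0,0,0.6],
  [0,0,0,0,0.8],
  [0,0,0,0,0.8],
  [0,0,0,0,0.8],
], squeeze=40)

```text
t: 3.02
tool_pos: [518.2, -84.7, 16.6]
ee_rot: [0.52, -0.52, 0.481, -0.478]
force: [-0.4, 0.4, 1.9]
opening: 31.8
```

```bash
python3 -c "
from h import *
delta([518-69.7,-84.7-6,16],94.8)
d=shot('side','side4')
cv2.imwrite('pics/s4c.png',cv2.resize(d['pixels'][200:290,140:270],None,fx=6,fy=6,interpolation=cv2.INTER_CUBIC))"
```

```text
shift cm [ 0.03  0.08 -7.02] turn [np.float64(179.9), np.float64(-0.1)] jaw now -85.3 ydir [-0.003  0.003 -1.   ] q [-0.186  0.612  1.946  0.004  0.588  1.299] t 3.025 F [-0.4  0.4  1.9] open 31.8 p [518.2 -84.7  16.6]
```

View pics/s4c.png

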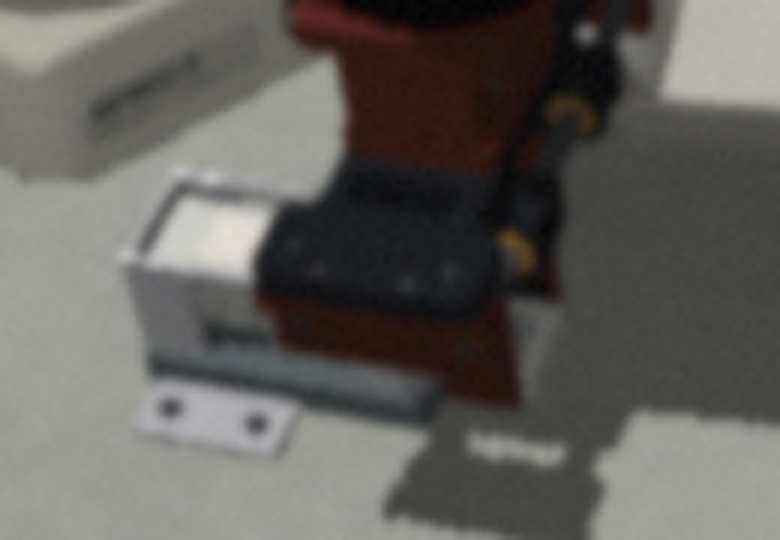

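The opening is 31.8 mm, so the mailer is held. I'll draw it straight out along the tool's -z.

Call:
apply_moves([
  [0,0,-0.4,0,0.8],
  [0,0,-1.2,0,0.8],
  [0,0,-2.2,0,0.8],
  [0,0,-3.3,0,0.8],
  [0,0,-4.4,0,0.8],
  [0,0,-5.5,0,0.8],
  [0,0,-6.6,0,0.8],
  [0,0,-7.7,0,0.8],
  [0,0,-8.6,0,0.8],
  [0,0,-9,0,0.8],
])

```text
t: 4.32
tool_pos: [427.8, -92.1, 16.8]
ee_rot: [-0.52, 0.52, -0.481, 0.478]
force: [-0.1, 0.4, -1.5]
opening: 32.1
```

```bash
python3 -c "
from h import *
delta([518-69.7,-84.7-6,16],94.8)
d=shot('side','side5');w=shot('wrist','wrist5')
cv2.imwrite('pics/s5c.png',cv2.resize(d['pixels'][200:300,140:280],None,fx=5.5,fy=5.5,interpolation=cv2.INTER_CUBIC))
delta([518-69.7,-84.7-6,16],94.8)"
```

```text
shift cm [0.03 0.08 2.05] turn [np.float64(179.9), np.float64(-0.1)] jaw now -85.3 ydir [-0.003  0.003 -1.   ] q [-0.241  0.542  2.134  0.005  0.469  1.244] t 4.325 F [-0.1  0.4 -1.5] open 32.1 p [427.8 -92.1  16.8]
shift cm [0.02 0.08 2.02] turn [np.float64(179.9), np.float64(-0.1)] jaw now -85.3 ydir [-0.003  0.003 -1.   ] q [-0.241  0.543  2.134  0.005  0.469  1.245] t 4.425 F [-0.5 -0.9 -0.2] open 31.4 p [428.1 -92.1  16.8]
```

View pics/s5c.png

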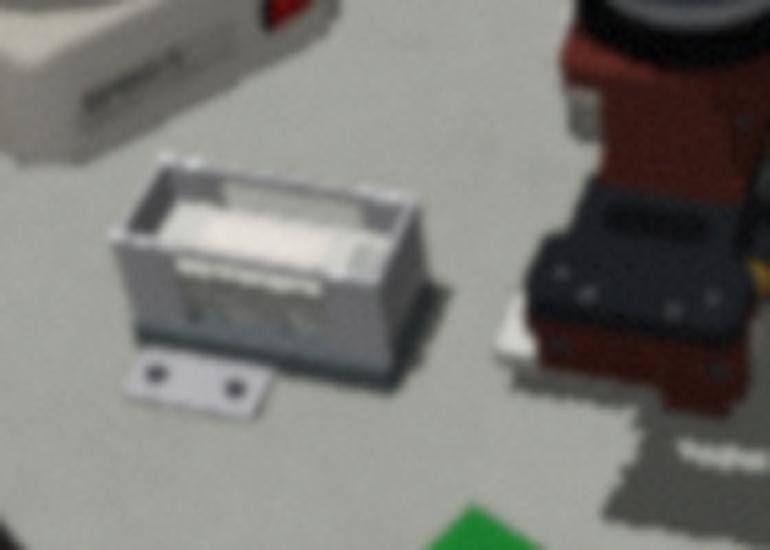

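View pics/wrist5.png

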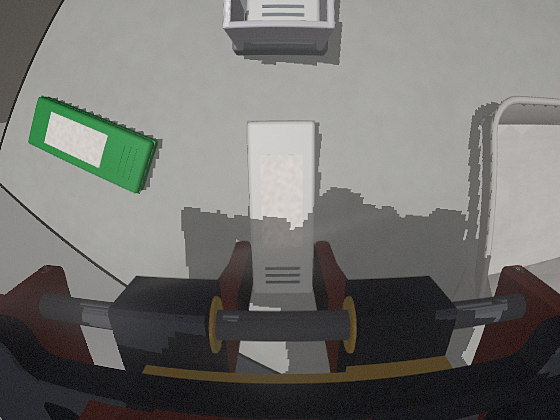

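The mailer is out and level in the pads. The upper two sit one place lower in the chute. Next is the lift and carry.

```bash
python3 -c "
from h import *
delta([487.7,-333.5,80],11.2)"
```

```text
shift cm [24.52 -6.41  3.95] turn [np.float64(-96.5), np.float64(83.5)] jaw now -85.3 ydir [-0.003  0.003 -1.   ] q [-0.241  0.543  2.134  0.005  0.469  1.245] t 4.425 F [-0.5 -0.9 -0.2] open 31.4 p [428.1 -92.1  16.8]
```

Call:
apply_moves([
  [0,-1.5,0,0,0.8],
  [0,-4,0,0,0.8],
  [0,-6.2,0,0,0.8],
  [0,-6.3,0,0,0.8],
])

```text
t: 4.92
tool_pos: [430.0, -92.6, 81.8]
ee_rot: [0.521, -0.519, 0.479, -0.479]
force: [0.6, -0.4, -0.4]
opening: 31.9
```

```bash
python3 -c "
from h import *
delta([487.7,-333.5,80],11.2)
w=load('wrist5')
d=shot('wrist','wrist6')"
```

```text
shift cm [24.48  0.13  3.79] turn [np.float64(-96.5), np.float64(83.5)] jaw now -85.3 ydir [ 0.001  0.002 -1.   ] q [-0.241  0.402  2.118  0.004  0.621  1.245] t 4.925 F [ 0.6 -0.4 -0.4] open 31.9 p [430.  -92.6  81.8]
```

View pics/wrist6.png

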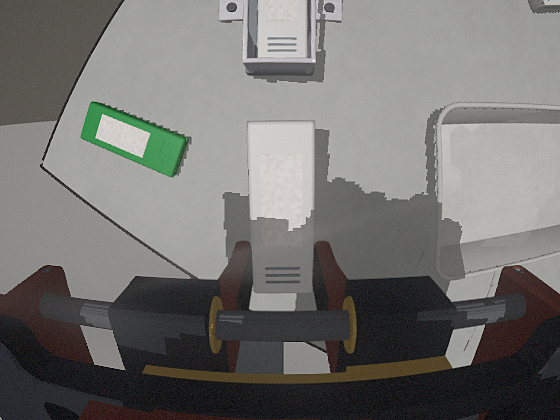

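The mailer is firmly held, at the same pixels as before the lift. I'll carry it over the tray and turn it.

Call:
apply_moves([
  [1,0,0.2,-6,0.8],
  [3.2,0,0.5,-16,0.8],
  [6,0,1,-26,0.8],
  [9,0,1.5,-36,0.8],
  [12,0,2,-46,0.8],
  [15,0,2.5,-56,0.8],
  [18,0,3,-66,0.8],
  [21,0,3.4,-76,0.8],
  [23.3,0,3.6,-86,0.8],
  [24.4,0,3.8,-93,0.8],
])

```text
t: 6.22
tool_pos: [486.9, -333.5, 79.2]
ee_rot: [0.707, -0.704, -0.048, 0.049]
force: [-0.3, 0.3, 0.3]
opening: 31.6
```

```bash
python3 -c "
from h import *
delta([487.7,-333.5,60],11.2)
d=shot('wrist','wrist7');s=shot('side','side7');t=shot('top','top7')
cv2.imwrite('pics/s7c.png',cv2.resize(s['pixels'][110:260,180:380],None,fx=4,fy=4,interpolation=cv2.INTER_CUBIC))
cv2.imwrite('pics/t7c.png',cv2.resize(t['pixels'][130:260,230:400],None,fx=4,fy=4,interpolation=cv2.INTER_CUBIC))
delta([487.7,-333.5,60],11.2)
"
```

```text
shift cm [ 0.09  1.92 -0.01] turn [np.float64(-3.3), np.float64(176.7)] jaw now 7.9 ydir [-0.002  0.003 -1.   ] q [-0.622  0.569  1.788  0.002  0.787 -0.761] t 6.225 F [-0.3  0.3  0.3] open 31.6 p [ 486.9 -333.5   79.2]
shift cm [ 0.09  1.93 -0.11] turn [np.float64(-3.7), np.float64(-183.7)] jaw now 7.5 ydir [-0.002  0.003 -1.   ] q [-0.62   0.568  1.79   0.002  0.787 -0.753] t 6.375 F [-0.   0.2 -0.8] open 31.7 p [ 486.7 -332.5   79.3]
```

View pics/wrist7.png

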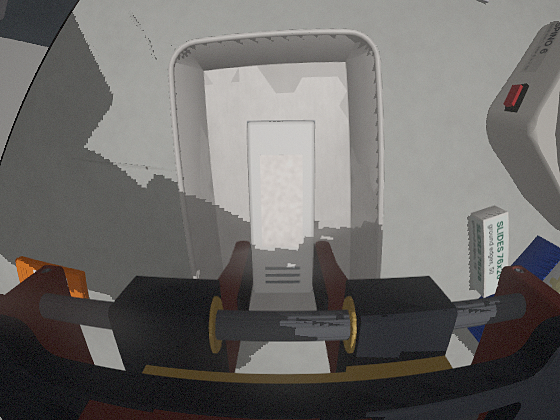

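View pics/s7c.png

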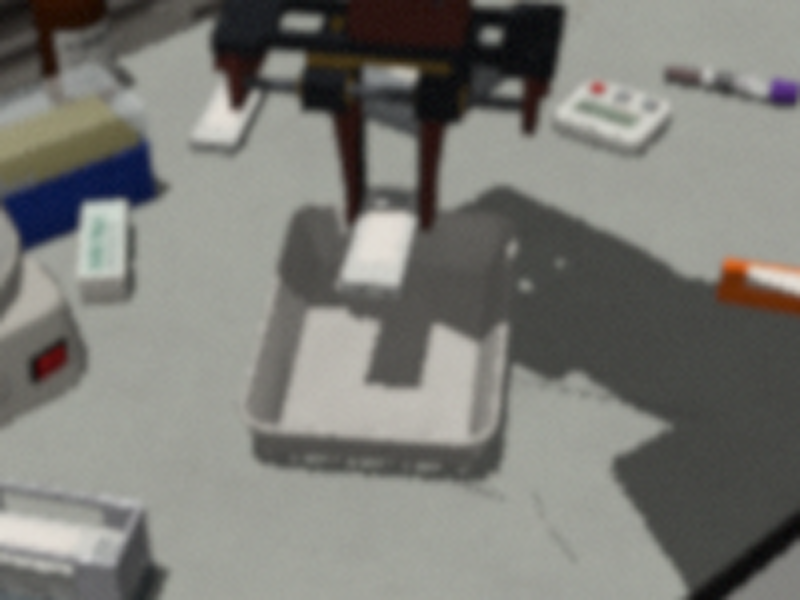

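View pics/t7c.png

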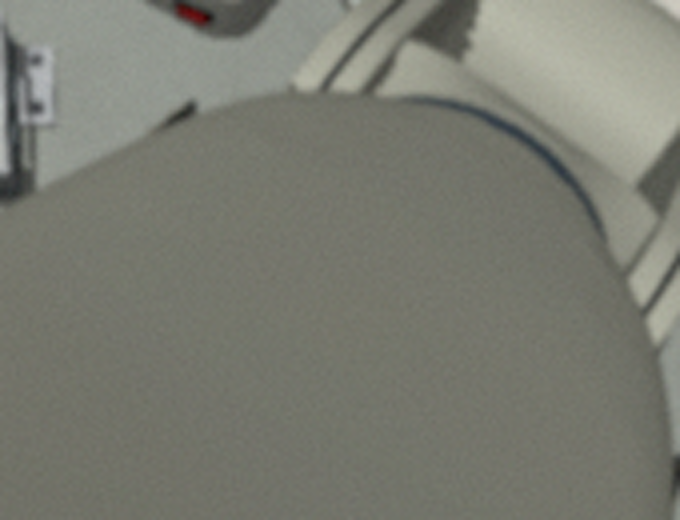

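The wrist and side views show the mailer level and inside the tray outline, with the far floor edge at wrist (205,68)–(348,63). I'll check that against the first tray fix.

```bash
python3 - <<'E'
from h import *
d=load('wrist7')
for u,v in ((205,68),(348,63)): print('floor',fworld(d,u,v,2).round(1))
for u,v in ((175,60),(378,52)): print('rim',fworld(d,u,v,34).round(1))
for u,v in ((248,121),(314,121)): print('mailer top far', [fworld(d,u,v,z).round(1) for z in (89,79)])
delta([487.7,-333.5,60],11.2)
E
```

```text
floor [ 415.2 -228.7    2. ]
floor [ 518.6 -211.     2. ]
rim [ 402.4 -228.8   34. ]
rim [ 531.7 -206.1   34. ]
mailer top far [array([ 461.4, -263.6,   89. ]), array([ 460.4, -263.8,   79. ])]
mailer top far [array([ 491.7, -259.4,   89. ]), array([ 492.7, -259.3,   79. ])]
shift cm [ 0.09  1.93 -0.11] turn [np.float64(-3.7), np.float64(-183.7)] jaw now 7.5 ydir [-0.002  0.003 -1.   ] q [-0.62   0.568  1.79   0.002  0.787 -0.753] t 6.375 F [-0.   0.2 -0.8] open 31.7 p [ 486.7 -332.5   79.3]
```

The tray fix agrees to about 2 mm. I'll lower the mailer, finishing slowly.

Call:
apply_moves([
  [0.1,0.5,-0.1,-3.7,0.8],
  [0.1,2,-0.1,-3.7,0.8],
  [0.1,4,-0.1,-3.7,0.8],
  [0.1,5.6,-0.1,-3.7,0.8],
  [0.1,6.6,-0.1,-3.7,0.8],
  [0.1,7,-0.1,-3.7,0.8],
  [0.1,7,-0.1,-3.7,0.8],
])

```text
t: 7.25
tool_pos: [487.7, -333.2, 9.2]
ee_rot: [0.705, -0.703, -0.068, 0.069]
force: [-0.4, 0.1, -1.2]
opening: 31.4
```

```bash
python3 -c "
from h import *
delta([487.7,-333.5,4],11.2)
s=shot('side','side8')
cv2.imwrite('pics/s8c.png',cv2.resize(s['pixels'][140:240,230:330],None,fx=6,fy=6,interpolation=cv2.INTER_CUBIC))
"
```

```text
shift cm [-0.01  0.52 -0.03] turn [np.float64(-0.0), np.float64(180.0)] jaw now 11.2 ydir [-0.002  0.003 -1.   ] q [-0.62   0.683  1.798  0.003  0.664 -0.818] t 7.25 F [-0.4  0.1 -1.2] open 31.4 p [ 487.7 -333.2    9.2]
```

View pics/s8c.png

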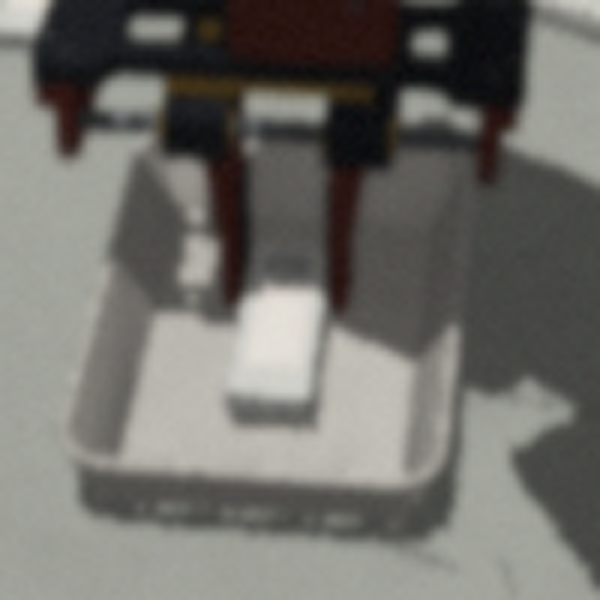

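The mailer is a few mm above the tray floor and level. I'll inch it down.

Call:
apply_moves([
  [0,0.2,0,0,0.8],
  [0,0.35,0,0,0.8],
  [0,0.45,0,0,0.8],
  [0,0.45,0,0,0.8],
])

```text
t: 7.8
tool_pos: [487.9, -333.3, 5.0]
ee_rot: [0.705, -0.703, -0.069, 0.069]
force: [1.2, 0.1, -0.8]
opening: 31.9
```

Call:
apply_moves([
  [0,0.07,0,0,0.8],
  [0,0.14,0,0,0.8],
  [0,0.14,0,0,0.8],
])

```text
t: 8.18
tool_pos: [487.9, -333.3, 3.7]
ee_rot: [0.705, -0.703, -0.069, 0.069]
force: [-0.2, 0.2, 0.5]
opening: 31.5
```

Call:
apply_moves([
  [0,0.05,0,0,0.8],
  [0,0.08,0,0,0.8],
  [0,0.08,0,0,0.8],
])

```text
t: 8.55
tool_pos: [487.9, -333.3, 3.6]
ee_rot: [0.705, -0.703, -0.069, 0.069]
force: [-2.7, 1.8, 8.9]
opening: 31.7
```

The upward force is 8.9 N, so the mailer is on the floor. I'll ease off slightly and open.

Call:
apply_moves([
  [0,-0.04,0,0,0.8],
  [0,-0.04,0,0,0.6],
  [0,-0.04,0,0,0.5],
  [0,-0.04,0,0,0.45],
  [0,-0.04,0,0,0.45],
  [0,-1,0,0,0.45],
  [0,-3,0,0,0.45],
  [0,-7,0,0,0.45],
  [0,-12,0,0,0.45],
  [0,-15,0,0,0.45],
])

```text
t: 9.8
tool_pos: [489.0, -334.4, 157.8]
ee_rot: [0.704, -0.704, -0.07, 0.068]
force: [1.6, -0.9, -0.4]
opening: 48.5
```

```bash
python3 -c "
from h import *
delta([487.7,-333.5,4],11.2)
s=shot('side','side9');w=shot('wrist','wrist9')
cv2.imwrite('pics/s9c.png',cv2.resize(s['pixels'][140:280,150:330],None,fx=4.2,fy=4.2,interpolation=cv2.INTER_CUBIC))
"
```

```text
shift cm [-0.15 15.38  0.12] turn [np.float64(-0.0), np.float64(-180.0)] jaw now 11.2 ydir [ 0.002  0.    -1.   ] q [-0.621  0.456  1.751  0.002  0.933 -0.817] t 9.8 F [ 1.6 -0.9 -0.4] open 48.5 p [ 489.  -334.4  157.8]
```

View pics/s9c.png

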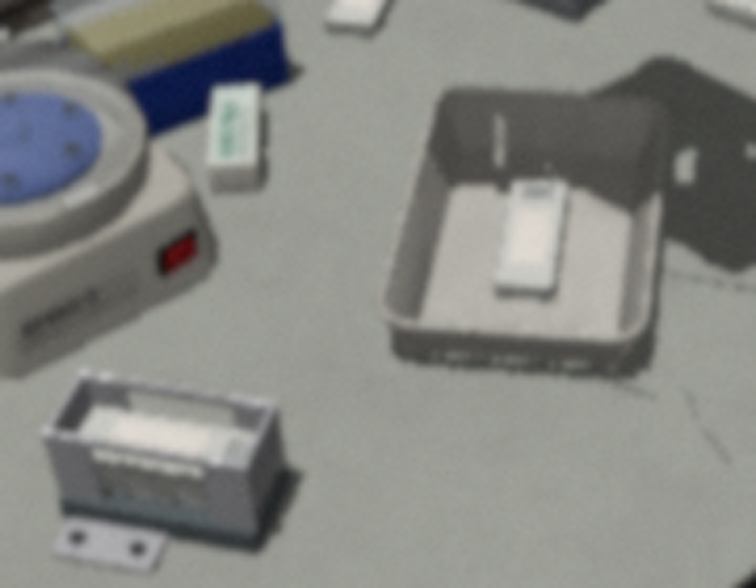

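View pics/wrist9.png

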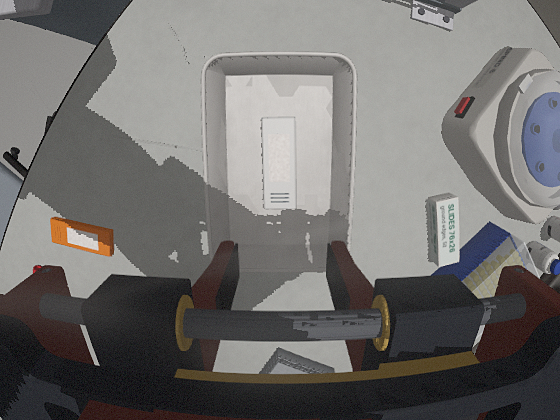

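The mailer lies flat, label up, near the middle of the tray floor at wrist (279,163). The other two are stacked in the chute and the arm is clear. I'll hand the job in.

```bash
python3 -c "
from h import *
print(fworld(load('wrist9'),279,163,14).round(1))
print(ctrl.close_job())"
```

```text
[ 482.5 -305.2   14. ]
the job is handed in; nothing more can be done
None
```

I drew the bottom mailer straight out of the slot by about 90 mm, and the other two settled one place down. I then carried it to the tray, lowered it until the floor contact read about 9 N, let go there and backed off. The job is handed in; it took about 10 s of the 38 s allowed, and no verdict was reported.

- **Drawn mailer:** the last wrist image puts its centre at about (482, -305) mm, matching the tray centre I measured at (482, -305). The last images show it flat and label up.
- **Other two mailers:** they still look flat and stacked one place lower in the dispenser. I judged this by eye from the side view and did not measure their heights.
- **Arm:** it is clear, about 158 mm above the bench, and touching nothing.
- **Disagreement:** a rough first reading of the tray from the side camera was up to about 17 mm off. I relied on the top-camera fix, which the wrist view confirmed to about 2 mm. No other check failed.

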